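Stack the handled tray on its socketed base

TASK

On the entrance cabinet, pick up the wooden tray that has an upright grip plate in the middle and four round lugs under its corners, and lower it gently onto the wooden tray with square corner sockets, long sides matching, so that all four lugs drop into the sockets and it sits level on the rim. Do not drop it from a height, and leave the socketed tray, the plain tray without sockets and the ceramic frog where they stand.

Things in the scene. Friction and masses are not known exactly. Their poses are not given: they have to be found in the camera images.
- caddy_mid (a point): Upper tray, wood, about 0.35 kg, 150 (x) x 120 (y) x 86 mm high; point at its centre, 43 mm above its lug tips. From the tips up: lugs 12 mm round, 16 long at x +-54, y +-39 mm; open tray 16-46 mm; in its middle an upright grip plate 70 long (x), 14 thick (y), top 86 mm up (43 above this point; grasp across it, along y, about 26 above this point). z up; a half turn makes no difference.
- base: Lower tray, wood, loose, 0.8 kg, 150 (x) x 120 (y) mm, rim 40 mm high; origin at centre of underside, z up. Square sockets, open upward, in its corners: 36 mm wide, 20 deep, at x +-54, y +-39 mm (12 mm play round a lug). With the upper tray seated, its floor rests on this rim, its centre point is 67 mm above this origin (83 if lugs are caught on the rim), x axes parallel either way round.
- plain_tray: Bystander: a plain open wooden tray of the same outer size, 150 by 120 by 40 mm high, walls 4 mm, no sockets and no grip plate. Origin at the centre of its underside. To be left alone.
- frog: Bystander: a sitting ceramic frog ornament, about 80 mm across and 70 mm high, origin at the centre of its underside. To be left alone.
Things that resemble listed ones, but are neither listed nor needed, are in the scene too. What is shaped like the base but black or yellow is not meant.

How it is judged:
By the outcome, as a careful person would: the job done as asked, in the order asked, and still so for the second after the job is handed in, with the robot touching nothing.
It also fails if it takes over 35 s, if anything falls off the work surface, if the arm or the gripper's body presses on something with over 40 N, if the wrist force passes 120 N, or if a joint passes its speed limit or range.

ROBOT

A 6-joint arm with a two-finger parallel gripper is mounted at the origin on the work surface. World frame = base frame: x ahead of the robot, y to its left, z up, the work surface at z = 0. Lengths are in m, angles in rad, forces in N, time in s.
With the tool pointing down it reaches from about 0.35 to 0.85 m from the base axis. Payload 8.1 kg.
Tool frame: the origin (TCP) lies between the finger pads; the fingertips stand 11 mm ahead of it and the grasp point (between the pads) lies 8 mm behind it (robot.tips_ahead is the distance from the TCP to the fingertips, in m); z points along the fingers, y is the line along which they close (so a half turn about z gives the same grasp; the last joint's range is limited). The gripper opens to 93 mm and grips with 3 to 60 N. Pads are 15 mm wide; open, the fingers measure 128 mm over their backs; the gripper's body (75 mm by 188 mm) begins 65 mm behind the grasp point.
Start: joints at [1.04, 0.13, 1.488, -0, 1.523, -0.085], TCP at [0.259, 0.541, 0.23] pointing down, gripper open.
Joint ranges: [-2.96, 2.96], [-0.89, 2.26], [0.02, 2.5], [-1.34, 4.48], [0, 2.73], [-2.66, 2.66]. Speed limits (rad/s): [2.39, 2.39, 2.79, 3.14, 3.14, 3.14].

INTERFACE

Orientations are given as a rotation vector (axis times angle).
In Python, from plant import robot gives the robot as it stands. The module is installed in compiled form; this text tells all that it offers.
- The arm moves only by the tool move_arm, never from a script. Its argument "deltas" is one flat list of numbers, 7 for each row, row after row: the shift along the tool's x, y, z in m, then the turn, a rotation vector about the tool's x, y, z in rad, then the opening, from 0 (shut) to 1 (fully open). A call has 1 to 12 rows; each row is the pose to reach, as a shift and turn from the pose commanded when the call began, along the tool's axes at that moment; what a row does not reach only later rows make up. A row lasts 1/8 s, in which the tool goes at most 62.5 mm and 10.7 degrees, less where a joint would pass 70% of its speed; a pose out of reach is approached as far as the arm can. A call with a gripper value outside its range is refused whole. The fingers move at their own pace and stop on an object; "squeeze" is the grip in N (left out, the last holds). Time passes only in rows, so rows that repeat a pose let the fingers close. It gives the time, the measured TCP pose, the force, the opening and the grip force at its end, in the units of the state.
- robot.read_state(): the state, without advancing time (a new reading comes with each control period).
- robot.read_camera(name): name is "scene" or "top"; returns (picture, depth): 384x512x3 uint8, red, green, blue; 384x512 float32, m along the optical axis (not along the pixel's ray), 0 where there is no reading.
- robot.camera_model(name): a dict with "K" (3x3 intrinsics, pixels), "k1" (the pictures are not rectified: a ray, as slopes to the right and down, at radius r is drawn at 1 + k1 r^2 times it, then the intrinsics apply), "R" (3x3) and "t" (3): a world point X has camera coordinates R X + t. Camera axes: x right, y down, z forward; pixel columns grow to the right and rows downward; lengths in m; the calibration is good to about 2 mm. A picture is of the moment at which its call begins. camera_model takes no time and is no camera call.
- robot.close_job(): hands the job in; it is judged then, once.
Trained networks look in the newest picture that a camera, given by its name, has taken for a name from the list of things; names that differ only in an ending like _2 or _b are one class to them, and where a whole thing is asked for, a point or a joint stands for the part that bears it (a point fixed in the world has none). Each returns a list of dicts, best first, with "confidence" (0 to 1); they miss things now and then, are a little off and sometimes report something else, mostly with a low value. They report only what shows in the picture. A call takes as long as a camera call. They do not tell look-alikes from the thing itself.
- robot.recognise(camera, label): "uv" ([column, row] in pixels, amid what is visible of it).
The state is a dict: "t": time; "q": joint angles; "dq": joint speeds; "joint_torque": joint torques, N m; "tool_pos": TCP position; "orientation": TCP orientation; "force": force on the tool from outside, world axes, zero at the start; "wrist_torque": the same for the moment, N m; "opening": finger opening in m; "gripper_force": force on a finger pad.
Only numpy, scipy, OpenCV 4.12 (cv2) and the standard library are available. Lean on these libraries where they do the work, as an engineer would, in place of code of your own. Each camera call takes 0.05 s, during which the arm holds its last target. There are 200 camera calls.

## Working session

There is one attempt and no reset: what is moved stays moved. The work goes in short steps, Python scripts to look and compute and a tool call to move; the robot and the scene stay as the last step left them, time stands still between calls to the robot, and variables do not carry over. Pictures are saved under pics/ and viewed, at most 10 in all, crops included, and the job is handed in when it is done.

Besides the shell and the picture viewer there is one more tool, called after ">>>" as a command line: name --argument value ..., lists and objects as JSON in quotes. move_arm: Moves the arm, as the interface text tells. Its arguments: {"type":"object","properties":{"deltas":{"type":"array","items":{"type":"number"}},"squeeze":{"type":"number"}},"required":["deltas"]}

```bash
mkdir -p pics
cat > h.py <<'E'
import numpy as np, cv2
from plant import robot
def cloud(name,depth):
    m=robot.camera_model(name);K=np.array(m["K"]);R=np.array(m["R"]);t=np.array(m["t"])
    h,w=depth.shape
    uv=np.stack(np.meshgrid(np.arange(w),np.arange(h)),-1).reshape(-1,1,2).astype(np.float64)
    n=cv2.undistortPoints(uv,K,np.array([m["k1"],0,0,0,0.]))[:,0]
    d=depth.reshape(-1,1)
    P=(np.hstack([n*d,d])-t)@R
    P[depth.ravel()==0]=np.nan
    return P.reshape(h,w,3)
def shot(name):
    im,d=robot.read_camera(name);return im,cloud(name,d)
E
python3 - <<'E'
from h import *
s=robot.read_state();print(s["t"],s["tool_pos"],s["orientation"],s["opening"])
ims=[]
for c in("scene","top"):
    im,P=shot(c);np.save(c+"P.npy",P);cv2.imwrite(c+".png",im[:,:,::-1])
    cv2.imwrite(f"pics/{c}1.png",cv2.resize(im[:,:,::-1],(800,600)))
    for l in("caddy_mid","base","plain_tray","frog"):
        for r in robot.recognise(c,l):
            u,v=np.round(r["uv"]).astype(int);print(c,l,u,v,round(r["confidence"],2),P[v,u].round(3))
E
```

```text
0.0 [0.25837343 0.5408986  0.22858073] [-6.94250477e-01 -3.06332513e+00  2.80441305e-03] 0.09282967163135288
scene caddy_mid 270 183 0.89 [0.496 0.012 0.023]
scene base 258 263 0.78 [0.724 0.194 0.005]
scene base 332 229 0.71 [0.503 0.243 0.004]
scene base 406 283 0.71 [0.524 0.473 0.006]
scene plain_tray 198 148 0.62 [ 0.518 -0.293  0.009]
scene frog 184 205 0.84 [ 0.752 -0.05   0.049]
top caddy_mid 284 235 0.95 [0.495 0.002 0.087]
top base 116 217 0.87 [0.546 0.477 0.002]
top base 212 151 0.71 [0.736 0.201 0.006]
top base 194 230 0.61 [0.508 0.252 0.004]
top plain_tray 376 219 0.86 [ 0.537 -0.276  0.005]
top frog 310 149 0.9 [ 0.733 -0.077  0.052]
```

View pics/scene1.png

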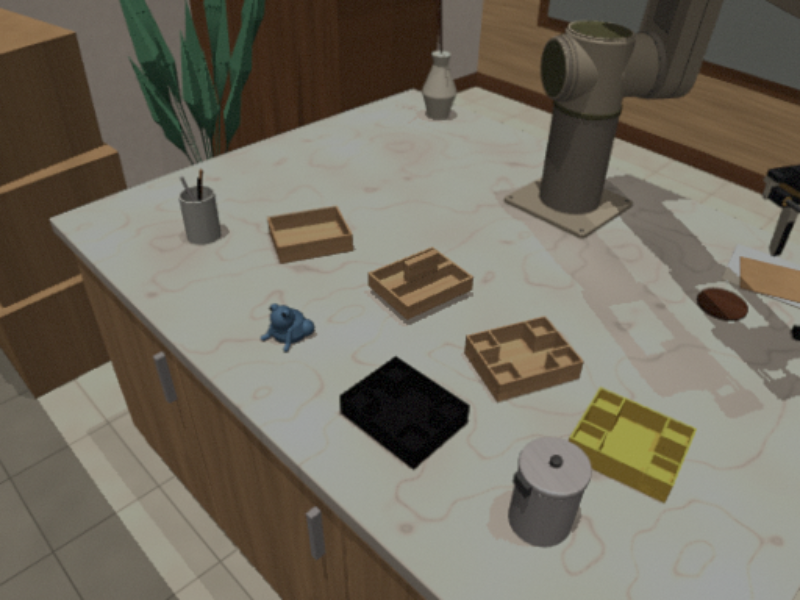

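View pics/top1.png

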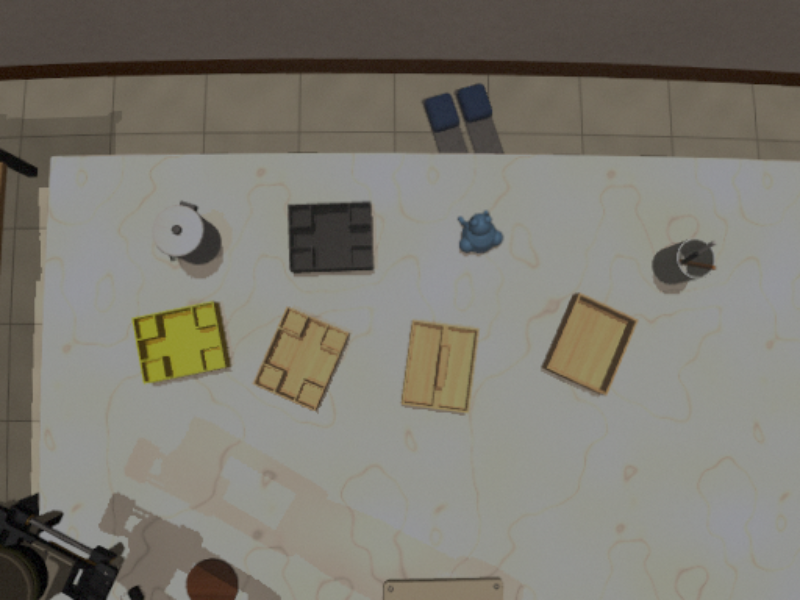

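The pictures show the caddy at top (440,367) with its plate near vertical. The wooden socketed tray is at (302,358), the plain tray at (590,343), and the black and yellow trays are decoys. Next I fit rectangles from the depth.

```bash
cat >> h.py <<'E'
def rect(Q):
    (c,s,a)=cv2.minAreaRect((Q[:,:2]*1000).astype(np.float32))
    if s[0]<s[1]: s=s[::-1];a+=90
    a=(a+90)%180-90
    return np.round(c,1),np.round(s,1),round(a,1)   # long axis angle, world deg
def near(P,c,r,lo,hi):
    Q=P.reshape(-1,3);Q=Q[~np.isnan(Q[:,0])]
    return Q[(np.hypot(*(Q[:,:2]-c).T)<r)&(Q[:,2]>lo)&(Q[:,2]<hi)]
def trim(Q,k=.012,n=6):
    from scipy.spatial import cKDTree
    t=cKDTree(Q[:,:2]);return Q[[len(i)>n for i in t.query_ball_point(Q[:,:2],k)]]
E
python3 - <<'E'
from h import *
for c in("top","scene"):
    P=np.load(c+"P.npy")
    for n,ctr,lo,hi in(("caddyrim",(.495,.005),.035,.056),("plate",(.495,.002),.07,.1),("base",(.505,.245),.03,.05),("black",(.736,.2),.03,.05),("plain",(.53,-.28),.03,.05)):
        Q=near(P,ctr,.115,lo,hi); 
        Q=trim(Q);print(c,n,len(Q),rect(Q),np.median(Q,0).round(4))
E
```

```text
top caddyrim 451 (array([497. ,   4.3]), array([150.6, 120.7]), -8.1) [0.4936 0.0009 0.0465]
top plate 147 (array([496.6,   4.8]), array([67.8, 14.3]), -8.2) [0.4954 0.0051 0.0865]
top base 442 (array([511.8, 252.4]), array([151.3, 121.5]), -23.3) [0.502  0.2564 0.0398]
top black 461 (array([731.8, 200.6]), array([151.5, 120.9]), -87.5) [0.7325 0.2195 0.0398]
top plain 438 (array([ 534.4, -272.4]), array([152.2, 122.2]), -25.1) [ 0.5367 -0.2826  0.0401]
scene caddyrim 749 (array([497.8,   6.8]), array([153.6, 124.9]), -8.1) [0.5102 0.0127 0.0442]
scene plate 170 (array([497.6,   8. ]), array([71.1, 17.2]), -7.0) [0.5035 0.011  0.0827]
scene base 926 (array([512.7, 254.3]), array([153.7, 124.5]), -23.9) [0.5161 0.255  0.0374]
scene black 1079 (array([732.1, 201.7]), array([154.2, 123.5]), -87.5) [0.7391 0.2073 0.0379]
scene plain 427 (array([ 535.7, -271.4]), array([151.5, 130.6]), -24.7) [ 0.5322 -0.2507  0.0382]
```

```bash
cat >> h.py <<'E'
from scipy.spatial.transform import Rotation as Ro
def plan(x,y,z,ydeg):
    s=robot.read_state();R=Ro.from_rotvec(s["orientation"]);M=R.as_matrix()
    cur=np.degrees(np.arctan2(M[1,1],M[0,1]));d=(ydeg-cur+90)%180-90
    a=np.radians(cur+d);yv=np.array([np.cos(a),np.sin(a),0]);zv=np.array([0,0,-1.])
    G=np.stack([np.cross(yv,zv),yv,zv],1)
    print("t",round(s["t"],2),"pos",s["tool_pos"].round(4),"q6",round(s["q"][5],3),"yang",cur.round(1),"turn",round(d,1))
    print("shift",(M.T@(np.array([x,y,z])-s["tool_pos"])).round(4),"rot",(R.inv()*Ro.from_matrix(G)).as_rotvec().round(4),"F",np.round(s["force"],1),"open",round(s["opening"],4))
E
python3 -c "
from h import *
plan(.497,.005,.16,81.9)"
```

```text
t 0.5 pos [0.2587 0.5414 0.2296] q6 -0.085 yang 64.5 turn 17.4
shift [-0.4463 -0.3812  0.0696] rot [ 0.     -0.     -0.3044] F [-0.2 -0.4 -0.9] open 0.093
```

>>> move_arm --deltas '[-0.037,-0.032,0,0,0,-0.03,0.55,-0.075,-0.064,0,0,0,-0.06,0.55,-0.112,-0.096,0,0,0,-0.09,0.55,-0.15,-0.128,0,0,0,-0.12,0.55,-0.188,-0.16,0,0,0,-0.15,0.55,-0.226,-0.192,0,0,0,-0.18,0.55,-0.264,-0.224,0,0,0,-0.21,0.55,-0.302,-0.256,0,0,0,-0.24,0.55,-0.34,-0.29,0.01,0,0,-0.27,0.55,-0.378,-0.322,0.03,0,0,-0.304,0.55,-0.416,-0.354,0.05,0,0,-0.304,0.55,-0.446,-0.381,0.07,0,0,-0.304,0.55]' --squeeze 25

```text
t: 2.0
tool_pos: [0.4975, 0.0034, 0.1594]
orientation: [0.224, 3.133, -0.0]
force: [1.9, -0.3, 0.4]
opening: 0.0511
gripper_force: 0.0
```

```bash
python3 -c "
from h import *
plan(.497,.005,.061,81.9)"
```

```text
t 2.0 pos [0.4975 0.0034 0.1594] q6 -1.524 yang 81.8 turn 0.1
shift [0.0008 0.0015 0.0984] rot [-0.      0.001  -0.0013] F [ 1.9 -0.3  0.4] open 0.0511
```

>>> move_arm --deltas '[0.0,0.001,0.03,0,0,0,0.55,0.0,0.001,0.06,0,0,0,0.55,0.0,0.001,0.085,0,0,0,0.55,0.0,0.001,0.097,0,0,0,0.55,0.0,0.001,0.098,0,0,0,0.55,0.0,0.001,0.098,0,0,0,0,0.0,0.001,0.098,0,0,0,0,0.0,0.001,0.098,0,0,0,0,0.0,0.001,0.098,0,0,0,0,0.0,0.001,0.098,0,0,0,0]' --squeeze 30

```text
t: 3.25
tool_pos: [0.4972, 0.0063, 0.062]
orientation: [0.222, 3.133, -0.0]
force: [-0.4, 0.2, 2.5]
opening: 0.0138
gripper_force: 30.0
```

Gripped at 14 mm on the plate. Lift straight up 100 mm, then look.

>>> move_arm --deltas '[0,0,-0.008,0,0,0,0,0,0,-0.025,0,0,0,0,0,0,-0.05,0,0,0,0,0,0,-0.075,0,0,0,0,0,0,-0.1,0,0,0,0,0,0,-0.1,0,0,0,0,0,0,-0.1,0,0,0,0]'

```text
t: 4.12
tool_pos: [0.4966, 0.0063, 0.1611]
orientation: [-0.223, -3.133, -0.0]
force: [-0.3, 0.2, -3.4]
opening: 0.0135
gripper_force: 30.0
```

```bash
python3 -c "
from h import *
im,P=shot('top')
for lo,hi in((.136,.16),):
    Q=near(P,(.497,.005),.115,lo,hi);print(len(Q),rect(trim(Q)),np.median(Q,0).round(4))
plan(.512,.2525,.165,66.6)"
```

```text
179 (array([496.5,   5.1]), array([150.3, 119.4]), -8.1) [0.562  0.0377 0.1459]
t 4.17 pos [0.4962 0.0064 0.1605] q6 -1.52 yang 81.9 turn -15.3
shift [ 0.0192  0.2459 -0.0045] rot [-0.0003 -0.0017  0.2666] F [-0.2 -0.6 -3.2] open 0.0141
```

>>> move_arm --deltas '[0.001,0.012,0,0,0,0.02,0,0.003,0.04,0,0,0,0.05,0,0.006,0.075,0,0,0,0.09,0,0.009,0.11,0,0,0,0.13,0,0.012,0.15,0,0,0,0.17,0,0.015,0.185,0,0,0,0.21,0,0.017,0.215,0,0,0,0.24,0,0.019,0.237,0,0,0,0.26,0,0.019,0.246,0,0,0,0.267,0,0.019,0.246,0,0,0,0.267,0,0.019,0.246,0,0,0,0.267,0]'

```text
t: 5.55
tool_pos: [0.5128, 0.2516, 0.1612]
orientation: [-0.638, -3.076, 0.001]
force: [0.3, -0.1, -3.0]
opening: 0.0138
gripper_force: 30.0
```

```bash
python3 -c "
from h import *
im,P=shot('top')
Q=near(P,(.512,.2525),.115,.13,.16);print(len(Q),rect(trim(Q)),np.median(Q,0).round(4))
im2,P=shot('scene')
Q=near(P,(.512,.2525),.115,.03,.046);print(len(Q),rect(trim(Q)))
Q=near(P,(.512,.2525),.115,.13,.15);print(len(Q),rect(trim(Q)))
cv2.imwrite('pics/s2.png',cv2.resize(im2[130:330,200:460,::-1],(780,600)))
plan(.512,.2525,.085,66.6)"
```

```text
201 (array([510.2, 246.3]), array([151.4, 111.7]), -23.2) [0.5605 0.2251 0.1458]
720 (array([512.6, 254.7]), array([152.7, 123.6]), -23.9)
1175 (array([513.4, 251.3]), array([151.9, 126.4]), -22.6)
t 5.65 pos [0.513  0.2517 0.1615] q6 -0.795 yang 66.5 turn 0.1
shift [0.0012 0.0004 0.0765] rot [-0.0003 -0.     -0.0012] F [ 0.7 -0.1 -2.9] open 0.0136
```

View pics/s2.png

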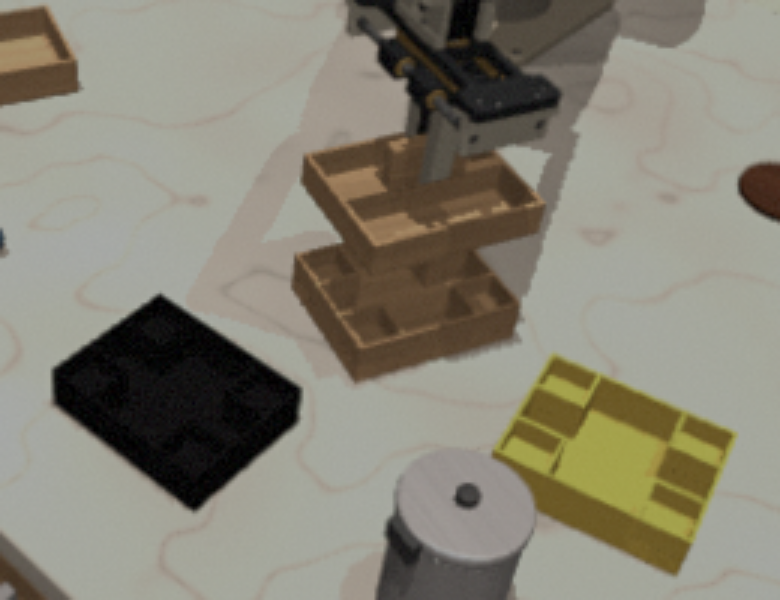

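The caddy hangs level right above the wooden base at about (410,290), aligned with it. Lower it slowly.

>>> move_arm --deltas '[0,0.001,0.008,0,0,0,0,0,0.001,0.022,0,0,0,0,0,0.001,0.036,0,0,0,0,0,0.001,0.046,0,0,0,0,0,0.001,0.053,0,0,0,0,0,0.001,0.058,0,0,0,0,0,0.001,0.063,0,0,0,0,0,0.001,0.067,0,0,0,0,0,0.001,0.07,0,0,0,0,0,0.001,0.0715,0,0,0,0,0,0.001,0.0725,0,0,0,0,0,0.001,0.0725,0,0,0,0]'

```text
t: 7.15
tool_pos: [0.5133, 0.2535, 0.0892]
orientation: [0.638, 3.076, 0.0]
force: [0.2, -0.3, -1.4]
opening: 0.014
gripper_force: 30.0
```

Already below rim-caught height, with no contact. The last millimetres follow.

>>> move_arm --deltas '[0,0,0.001,0,0,0,0,0,0,0.002,0,0,0,0,0,0,0.0025,0,0,0,0,0,0,0.003,0,0,0,0,0,0,0.003,0,0,0,0]'

```text
t: 7.78
tool_pos: [0.5133, 0.2534, 0.0861]
orientation: [-0.638, -3.076, 0.0]
force: [-0.3, 0.7, -3.7]
opening: 0.0139
gripper_force: 30.0
```

>>> move_arm --deltas '[0,0,0.0005,0,0,0,0,0,0,0.001,0,0,0,0,0,0,0.001,0,0,0,0,0,0,0.001,0,0,0,0]'

```text
t: 8.28
tool_pos: [0.5134, 0.2535, 0.086]
orientation: [0.638, 3.076, 0.0]
force: [-4.7, -1.5, 4.6]
opening: 0.014
gripper_force: 30.0
```

Contact (z force rose by about 8 N). Release gently, then withdraw upwards.

>>> move_arm --deltas '[0,0,0,0,0,0,0.2,0,0,0,0,0,0,0.4,0,0,0,0,0,0,0.5,0,0,0,0,0,0,0.5,0,0,-0.02,0,0,0,0.5,0,0,-0.06,0,0,0,0.5,0,0,-0.11,0,0,0,0.5,-0.05,0,-0.14,0,0,0,0.5,-0.1,0,-0.14,0,0,0,0.5,-0.15,0,-0.14,0,0,0,0.5,-0.2,0,-0.14,0,0,0,0.5,-0.2,0,-0.14,0,0,0,0.5]'

```text
t: 9.78
tool_pos: [0.6989, 0.1714, 0.2242]
orientation: [-0.642, -3.074, 0.002]
force: [-0.1, -0.5, -0.5]
opening: 0.0467
gripper_force: 0.0
```

```bash
python3 -c "
from h import *
s=robot.read_state();print(s['t'],s['tool_pos'],s['opening'])
im,P=shot('top')
Q=trim(near(P,(.512,.2525),.11,.05,.085));print('rim',len(Q),rect(Q))
Q=Q[Q[:,2]>.062];A=np.c_[Q[:,:2]-[.512,.2525],np.ones(len(Q))];print(np.linalg.lstsq(A,Q[:,2],rcond=None)[0].round(4))
Q=trim(near(P,(.512,.2525),.11,.1,.125));print('plate',len(Q),rect(Q),np.median(Q[:,2]))
im2,P=shot('scene')
Q=trim(near(P,(.512,.2525),.12,.015,.035));print('base',rect(Q))
cv2.imwrite('pics/s3.png',cv2.resize(im2[130:330,200:460,::-1],(780,600)))"
```

```text
9.775 [0.69886017 0.17141965 0.22421465] 0.04669445171686586
rim 206 (array([512.7, 252.2]), array([153.8, 119. ]), -24.9)
[-0.008   0.0006  0.0712]
plate 94 (array([523.6, 247.3]), array([47.3, 14. ]), -22.4) 0.11038195401925864
base (array([553.7, 277. ]), array([190.6,  95.2]), -61.4)
```

View pics/s3.png

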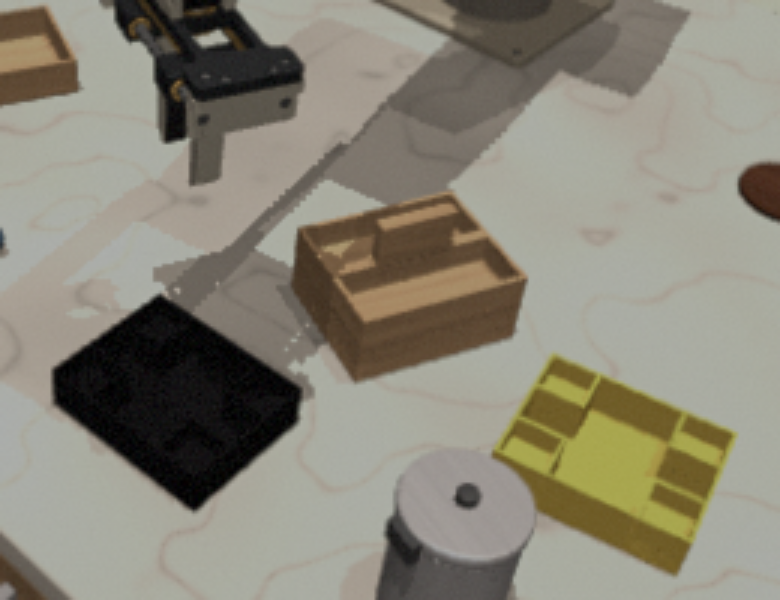

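The upper tray at (410,285) sits flush on the wooden base with no gap, and its plate top is 110 mm up as expected. The gripper is clear of everything.

```bash
python3 -c "
from plant import robot
print(robot.close_job())"
```

```text
the job is handed in; nothing more can be done
None
```

The grip-plate tray is seated level on the wooden socketed tray, with its plate top measured 110 mm up as expected for fully seated lugs; the gripper is clear, and I handed the job in after about 10 s of robot time.

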